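Load a circuit board into the bench test fixture and latch its pressure frame

TASK

Set the green circuit board component side up into the nest of the test fixture, with the end that carries its cream connector block towards the fixture's hinge. Then swing the sprung pressure frame over by its handle and press it down until the catch snaps over and holds it, so that the board stays pressed down onto the probes. Leave the phone and the heat sink where they lie.

Things in the scene. Friction and masses are not known exactly. Their poses are not given: they have to be found in the camera images.
- board_centre (a point): Green circuit board, 55 mm wide (its x axis), 85 mm long (its y axis), to be gripped by the two long edges; it grips and rests like a solid 12 mm slab, components on top. This point is the middle of the slab, 6 mm above its underside; z up. It lies flat on the open desk to the robot's right, in various directions (not the board far right, past the keyboard); 0.035 to 0.07 kg.
- board_connector (a point): Top of the cream connector block (20 x 10 mm, 12 mm above the board's underside) on the board: at x +19, y -22 mm of the board's axes, so it marks the -y end, which must go to the hinge.
- nest (a point): Middle of the nest of the test fixture, at the height where the board's underside comes to rest (53 mm over the desk). x points to the hinge, y left, z up; the board's length lies along x. Four corner guides leave 2 mm round the board and flare out above, tops 67 mm over the desk; they stand only within 17 mm of the board's ends, so the long edges are open for fingers down to 35 mm over the desk.
- carrier (a joint): Floating carrier that forms the nest, sprung up: 0 up; grows to 0.008 m as the board is pressed down onto the probes. 3 N to begin, 5 N at 4 mm. The four pusher rods of the closed frame hold a loaded board about 4 mm down.
- press_frame (a joint): Angle of the aluminium pressure frame about its hinge: about 1.33 to 1.45 rad standing open as found, 0 level (closed), stop at -0.028. Sprung open: at the handle it resists with almost nothing at first, growing to 5 N at the bottom, and 7 to 10 N over the last 0.07 rad with the catch and a loaded board. Let go before the catch holds it, it swings back open.
- handle (a point): Middle of the black handle bar across the frame's free end: round, 14 mm thick, 120 mm long along y, 251 mm from the hinge line, open all round (next rail 52 mm behind it). Open it stands 33 cm over the desk, closed 85 mm. The frame's x axis points from handle to hinge; the point turns with the frame.
- frame_hinge (a point): Middle of the frame's hinge line, 85 mm over the desk, 133 mm beyond the nest's middle along its x; the line runs along y. At angle a the handle lies 0.251 cos a nearer to the robot than the hinge along -x of the nest and 0.251 sin a above it.
- catch (a joint): Spring catch, a dark steel hook at the front of the fixture: 0 home; swings out to about 0.25 rad as the frame's keeper bar pushes past its ramp and snaps back to 0 over the keeper when the frame is pressed a little below level (about -0.01 rad).
- phone: Closed black flip phone, 103 x 51 x 19 mm, a bystander on the desk; origin at the centre of its underside.
- heat_sink: Finned aluminium heat sink, 45 x 45 x 23 mm, a bystander on the desk; origin at the centre of its underside.
There are look-alikes about, which are no part of the job. Leave any orange look-alike of the part that bears board_centre alone.

How it is judged:
By the outcome, as a careful person would: the job done as asked, in the order asked, and still so for the second after the job is handed in, with the robot touching nothing.
It also fails if it takes over 61 s, if anything falls off the work surface, if the arm or the gripper's body presses on something with over 40 N, if the wrist force passes 120 N, or if a joint passes its speed limit or range.

ROBOT

A 7-joint arm with a two-finger parallel gripper is mounted at the origin on a cart in front of the work surface, level with it; the furniture and walls round the work are solid. World frame = base frame: x ahead of the robot, y to its left, z up, the work surface at z = 0. Lengths are in mm, angles in degrees, forces in N, time in s.
With the tool pointing down it reaches from about 350 to 900 mm from the base axis. Payload 7.2 kg.
Tool frame: the origin (TCP) lies midway between the tips of the shut fingers; the grasp point (between the pads) lies arm.grasp_offset behind it (arm.grasp_offset is the distance from the TCP to the grasp point, in mm); z points along the fingers, y is the line along which they close (so a half turn about z gives the same grasp; the last joint's range is limited). The gripper opens to 88 mm and grips with 3 to 60 N. Pads are 20 mm wide; open, the fingers measure 115 mm over their backs; the gripper's body (75 mm by 178 mm) begins 61 mm behind the grasp point.
Start: joints at [67.254, 23.554, -0.728, 91.456, 0.321, 64.991, -4.71], TCP at [201.805, -591.526, 222.653] pointing down, gripper open.
Joint ranges: [-169.25, 169.25], [-16.82, 113.86], [-84.01, 82.57], [7.8, 145.47], [-59.2, 239.2], [7.22, 106.19], [-163.78, 163.78]. Speed limits (degrees/s): [136.94, 136.94, 172.46, 172.46, 180, 180, 180].

INTERFACE

Orientations are given as a 3x3 rotation matrix whose columns are the frame's x, y, z axes.
In Python, from station import arm gives the robot as it stands. The module is installed in compiled form; this text tells all that it offers.
- The arm moves only by the shell command python3 -m inch 'ROWS' [FORCE]. ROWS is JSON, a list of rows, each an object with "dp": the shift along the tool's x, y, z in m, a list of three; "delta_rot": the turn, a rotation vector about the tool's x, y, z in degrees, a list of three; "fingers": the opening, from 0 (shut) to 1 (fully open). A call has 1 to 10 rows; each row is the pose to reach, as a shift and turn from the pose commanded when the call began, along the tool's axes at that moment; what a row does not reach only later rows make up. A row lasts 1/8 s, in which the tool goes at most 62.5 mm and 10.7 degrees, less where a joint would pass 70% of its speed; a pose out of reach is approached as far as the arm can. A call with a gripper value outside its range is refused whole. The fingers move at their own pace and stop on an object; FORCE is the grip in N (left out, the last holds). Time passes only in rows, so rows that repeat a pose let the fingers close. It gives the time, the measured TCP pose, the force, the opening and the grip force at its end, in the units of the state.
- arm.get_obs(): the state, without advancing time (a new reading comes with each control period).
- arm.get_image(name): name is "side" or "top" or "wrist"; returns (picture, depth): 420x560x3 uint8, red, green, blue; 420x560 float32, mm along the optical axis (not along the pixel's ray), 0 where there is no reading.
- arm.camera_params(name): a dict with "K" (3x3 intrinsics, pixels), "rvec" (rotation vector, rad) and "tvec" (3), from world to camera coordinates, as OpenCV has them. Camera axes: x right, y down, z forward; pixel columns grow to the right and rows downward; lengths in mm; the calibration is good to about 2 mm. The wrist camera is an equidistant fisheye: a pixel r from the principal point sees the ray r / f radians off the axis. A picture is of the moment at which its call begins: read the wrist's pose just before it. camera_params takes no time and is no camera call; for the wrist camera it gives the pose at the moment of the call.
- arm.finish_job(): hands the job in; it is judged then, once.
The state is a dict: "time": time; "joint_pos": joint angles; "qvel": joint speeds; "tau": joint torques, N m; "tool_pos": TCP position; "orientation": TCP orientation; "wrist_force": force on the tool from outside, world axes, zero at the start; "torque": the same for the moment, N m; "finger_gap": finger opening in mm; "finger_force": force on a finger pad.
Only numpy, scipy, OpenCV 4.12 (cv2) and the standard library are available. Lean on these libraries where they do the work, as an engineer would, in place of code of your own. Each camera call takes 0.05 s, during which the arm holds its last target. There are 200 camera calls.

## Working session

There is one attempt and no reset: what is moved stays moved. The work goes in short steps, Python scripts to look and compute and a shell command to move; the robot and the scene stay as the last step left them, time stands still between calls to the robot, and variables do not carry over. Pictures are saved under pics/ and viewed, at most 13 in all, crops included, and the job is handed in when it is done.

```bash
mkdir -p pics; cat > h.py <<'E'
import numpy as np, cv2
from station import arm
def cam(n):
    p=arm.camera_params(n); R=cv2.Rodrigues(np.array(p["rvec"],float))[0]; return np.array(p["K"]),R,np.array(p["tvec"],float).ravel()
def rays(n,uv):
    K,R,t=cam(n); uv=np.atleast_2d(np.array(uv,float))
    a=(uv-K[:2,2])/[K[0,0],K[1,1]]
    if n=="wrist":
        th=np.linalg.norm(a,axis=1,keepdims=True); d=np.hstack([a/np.maximum(th,1e-9)*np.sin(th),np.cos(th)])
    else: d=np.hstack([a,np.ones((len(a),1))])
    return -R.T@t, d@R   # origin, world dirs
def plane(n,uv,z):
    o,d=rays(n,uv); return o+d*((z-o[2])/d[:,2])[:,None]
def bydepth(n,uv,D):
    K,R,t=cam(n); o,d=rays(n,uv); uv=np.atleast_2d(uv)
    dc=d@R.T; z=np.array([np.median(D[int(v)-1:int(v)+2,int(u)-1:int(u)+2]) for u,v in uv])
    return o+d*(z/dc[:,2])[:,None]
def save(n,f):
    im,D=arm.get_image(n); cv2.imwrite(f"pics/{f}.png",im[:,:,::-1]); np.save(f"pics/{f}.npy",D); return im,D
E
python3 - <<'E'
from h import *
for n in("top","side"): save(n,n+"0"); K,R,t=cam(n); print(n,K.tolist(),(-R.T@t).round())
o=arm.get_obs(); print(o["time"],o["tool_pos"],o["orientation"],arm.grasp_offset,o["finger_gap"])
E
```

```text
top [[407.42519953335943, 0.0, 275.49181577900276], [0.0, 407.42519953335943, 201.9331869674907], [0.0, 0.0, 1.0]] [ 504.  -79. 1201.]
side [[397.1535967340947, 0.0, 277.04093384924573], [0.0, 397.1535967340947, 205.50496496531923], [0.0, 0.0, 1.0]] [362. 645. 462.]
0.1 [ 201.61996783 -591.12313143  221.91119878] [[ 9.46438521e-01  3.22883620e-01 -5.42761090e-04]
 [ 3.22884064e-01 -9.46437602e-01  1.32141386e-03]
 [-8.70266125e-05 -1.42588589e-03 -9.99998980e-01]] 18.700000000000003 87.7237673177947
```

View pics/top0.png

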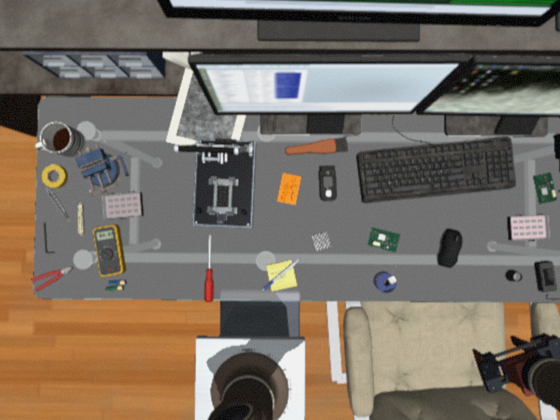

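View pics/side0.png

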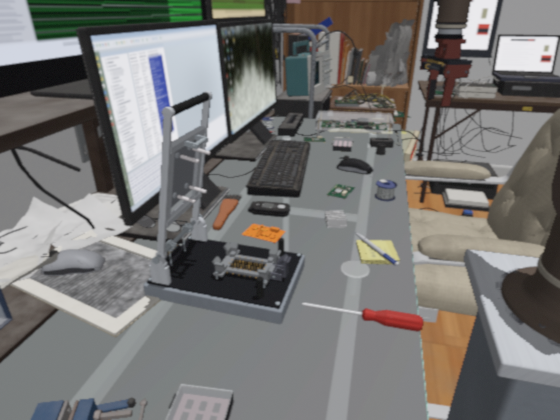

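Top view: the candidates for the board are the green board at (383,239), the orange look-alike at (289,188), the green board past the keyboard at (544,188) and a small green bit at (115,285). By the description I want (383,239). The fixture is at (223,185), with its frame standing up. Next is one close crop of the board and one of the fixture.

```bash
python3 - <<'E'
import cv2,numpy as np
im=cv2.imread("pics/top0.png")
a=cv2.resize(im[219:259,358:408],None,fx=8,fy=8,interpolation=cv2.INTER_CUBIC)
b=cv2.resize(im[130:230,185:265],None,fx=5,fy=5,interpolation=cv2.INTER_CUBIC)
c=np.zeros((500,800,3),np.uint8); c[:320,:400]=a; c[:,400:]=b
cv2.imwrite("pics/crop0.png",c)
E
```

```text
(no output)
```

View pics/crop0.png

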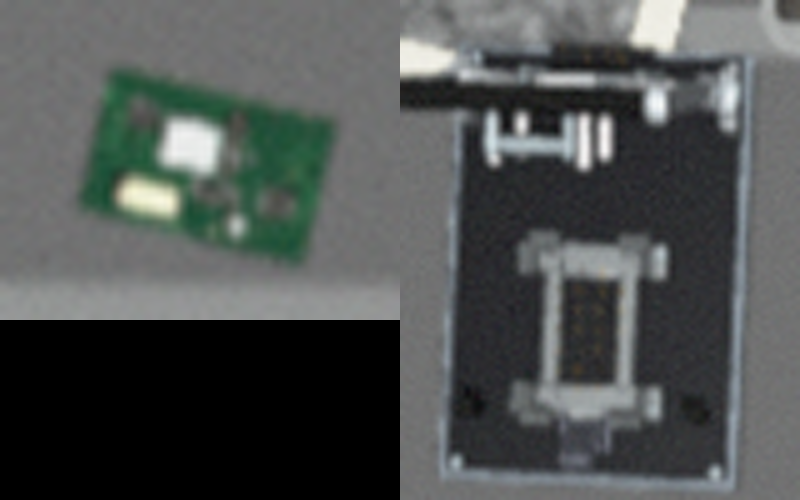

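```bash
python3 - <<'E'
from h import *
c=np.array([(113,70),(335,120),(303,263),(82,208)])/8+[358,219]-.44
P=plane("top",c,8); print(P.round(1),P.mean(0).round(1)); print(np.linalg.norm(np.diff(P,axis=0),axis=1))
print("conn",plane("top",np.array([[148,198]])/8+[358,219],12))
ax=P[1]+P[2]-P[0]-P[3]; print("board +y yaw",np.degrees(np.arctan2(ax[1],ax[0])))
b=lambda q:(np.array(q)-[400,0])/5+[185,130]-.4
print("nest guides",plane("top",b([(522,246),(665,262),(660,405),(514,402)]),60).round(1))
print("rail ",plane("top",b([(545,260),(635,260),(632,390),(540,390)]),53).round(1))
print("plate",plane("top",b([(752,55),(735,485),(443,478)]),25).round(1))
D=np.load("pics/top0.npy"); print(bydepth("top",b([(590,330),(480,330),(545,330),(595,395),(443,478),(690,300)]),D).round(1))
D=np.load("pics/side0.npy"); print("handle",bydepth("side",[(172,112),(190,105),(207,98)],D).round(1))
E
```

```text
[[ 474.2 -354.7    8. ]
 [ 456.6 -435.6    8. ]
 [ 404.5 -423.8    8. ]
 [ 423.8 -343.4    8. ]] [ 439.8 -389.3    8. ]
[82.79890863 53.40667277 82.7248067 ]
conn [[ 426.66113286 -367.70558487   12.        ]]
board +y yaw -102.87963863761848
nest guides [[608.  114.1  60. ]
 [599.6  33.6  60. ]
 [519.2  35.5  60. ]
 [520.3 117.4  60. ]]
rail  [[600.8 102.2  53. ]
 [601.2  51.3  53. ]
 [527.6  52.1  53. ]
 [527.2 104.   53. ]]
plate [[723.4 -12.2  25. ]
 [473.9  -4.8  25. ]
 [476.6 163.8  25. ]]
[[562.2  78.4  36.5]
 [561.7 141.6  36.1]
 [561.9 104.   37.8]
 [524.7  73.6  48.3]
 [476.1 168.4   3. ]
 [579.8  21.3  37.2]]
handle [[641.1 142.8 334. ]
 [639.9  87.9 332.3]
 [638.3  27.2 331.3]]
```

```bash
cat >> h.py <<'E'
def go(x,y,z,yaw):
    "shift (mm, tool axes) and turn to TCP x,y,z with tool y along yaw (tool down)"
    o=arm.get_obs(); R=np.array(o["orientation"]); c,s=np.cos(np.radians(yaw)),np.sin(np.radians(yaw))
    T=np.array([[-s,c,0],[c,s,0],[0,0,-1.]]); 
    if np.linalg.det(T)<0: T[:,0]*=-1
    r=cv2.Rodrigues(R.T@T)[0].ravel()
    print("dp mm",(R.T@(np.array([x,y,z])-o["tool_pos"])).round(1),"rot",np.degrees(r).round(1),"t",round(o["time"],2))
E
python3 -c "
from h import *
go(440,-389,160,-12.9)"
```

```text
dp mm [ 290.9 -114.2   62. ] rot [ -0.1  -0.  -58.3] t 0.1
```

```bash
python3 -m inch '[{"dp":[0.291,-0.114,0.062],"delta_rot":[0,0,-58.3],"fingers":1},{"dp":[0.291,-0.114,0.062],"delta_rot":[0,0,-58.3],"fingers":1},{"dp":[0.291,-0.114,0.062],"delta_rot":[0,0,-58.3],"fingers":1},{"dp":[0.291,-0.114,0.062],"delta_rot":[0,0,-58.3],"fingers":1},{"dp":[0.291,-0.114,0.062],"delta_rot":[0,0,-58.3],"fingers":1},{"dp":[0.291,-0.114,0.062],"delta_rot":[0,0,-58.3],"fingers":1},{"dp":[0.291,-0.114,0.062],"delta_rot":[0,0,-58.3],"fingers":1},{"dp":[0.291,-0.114,0.062],"delta_rot":[0,0,-58.3],"fingers":1},{"dp":[0.291,-0.114,0.062],"delta_rot":[0,0,-58.3],"fingers":1}]'
python3 -c "
from h import *
im,D=save('wrist','w1'); K,R,t=cam('wrist'); print(K,(-R.T@t).round())
cv2.imwrite('pics/w1b.png',cv2.resize(im[:,:,::-1],(800,600),interpolation=cv2.INTER_CUBIC))"
```

```text
time: 1.23
tool_pos: [439.5, -390.7, 160.8]
orientation: [[0.226, 0.974, -0.0], [0.974, -0.226, -0.001], [-0.001, -0.0, -1.0]]
wrist_force: [-0.1, 0.6, 0.6]
finger_gap: 87.9
finger_force: 0.0
[[325.1922621    0.         281.07862483]
 [  0.         325.1922621  214.41293925]
 [  0.           0.           1.        ]] [ 456. -323.  323.]
```

View pics/w1b.png

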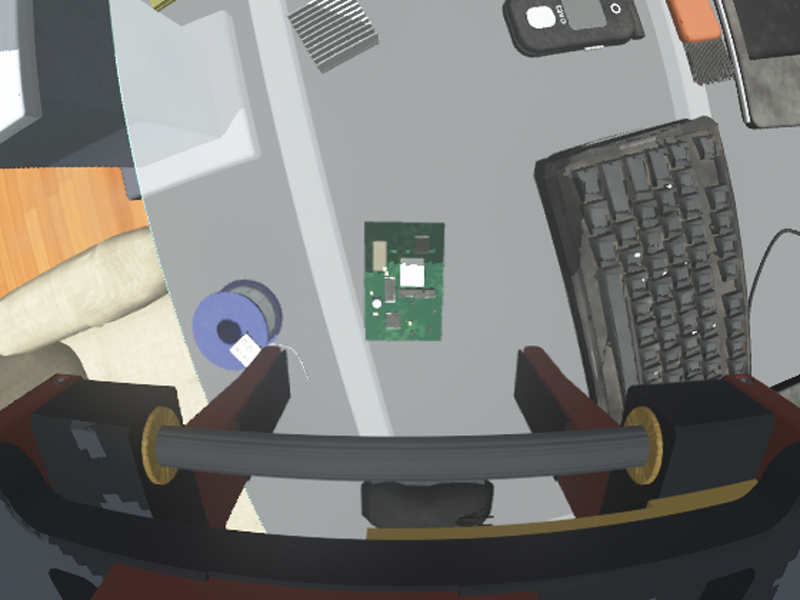

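The wrist view shows the board with corners at about (365,222), (444,222), (442,340) and (365,340) in the enlarged picture, and its cream connector at (379,255). It sits almost square between the fingers.

```bash
python3 - <<'E'
from h import *
im,D=arm.get_image('wrist'); 
g=((im[:,:,1].astype(int)-im[:,:,0]>18)&(im[:,:,1].astype(int)-im[:,:,2]>8)).astype(np.uint8)
m=np.zeros_like(g); m[145:248,245:322]=g[145:248,245:322]; 
(c,s,a)=cv2.minAreaRect(cv2.findNonZero(m)); bx=cv2.boxPoints((c,s,a)); print(bx)
for uv in (bx,np.array([(365,222),(444,222),(442,340),(365,340)])*.7):
    P=plane('wrist',uv,5); print(P.round(1).tolist(),P.mean(0).round(1),np.linalg.norm(np.diff(P,axis=0),axis=1).round(1))
    for i,j in((0,1),(1,2),(3,2),(0,3)): d=P[j]-P[i]; print(np.degrees(np.arctan2(d[1],d[0])).round(1),end=' ')
print('conn',plane('wrist',np.array([379,255])*.7,12)); go(440,-389,2,-12.9)
E
```

```text
[[255.      237.99997]
 [255.      155.99997]
 [310.      155.99997]
 [310.      237.99997]]
[[404.5, -423.6, 5.0], [424.9, -341.7, 5.0], [477.3, -353.7, 5.0], [460.1, -436.3, 5.0]] [ 441.7 -388.8    5. ] [84.4 53.8 84.4]
76.0 -12.9 78.2 -12.9 [[425.5, -341.2, 5.0], [478.2, -353.3, 5.0], [459.4, -436.2, 5.0], [405.0, -423.7, 5.0]] [ 442.  -388.6    5. ] [54.1 85.  55.8]
-12.9 -102.7 -12.9 -103.9 conn [[ 430.10449539 -364.77161645   12.        ]]
dp mm [  1.5  -0.2 158.8] rot [ 0.   0.  -0.1] t 1.32
```

```bash
python3 -m inch '[{"dp":[0.002,0.0015,0.06],"delta_rot":[0,0,0],"fingers":1},{"dp":[0.002,0.0015,0.11],"delta_rot":[0,0,0],"fingers":1},{"dp":[0.002,0.0015,0.14],"delta_rot":[0,0,0],"fingers":1},{"dp":[0.002,0.0015,0.157],"delta_rot":[0,0,0],"fingers":1},{"dp":[0.002,0.0015,0.157],"delta_rot":[0,0,0],"fingers":1},{"dp":[0.002,0.0015,0.157],"delta_rot":[0,0,0],"fingers":0.5},{"dp":[0.002,0.0015,0.157],"delta_rot":[0,0,0],"fingers":0.5},{"dp":[0.002,0.0015,0.157],"delta_rot":[0,0,0],"fingers":0.5},{"dp":[0.002,0.0015,0.157],"delta_rot":[0,0,0],"fingers":0.5},{"dp":[0.002,0.0015,0.157],"delta_rot":[0,0,0],"fingers":0.5}]' 15
```

```text
time: 2.58
tool_pos: [442.5, -388.3, 4.2]
orientation: [[0.223, 0.975, 0.0], [0.975, -0.223, -0.001], [-0.0, 0.001, -1.0]]
wrist_force: [-1.8, -0.8, 5.6]
finger_gap: 54.7
finger_force: 15.0
```

```bash
python3 -m inch '[{"dp":[0,0,-0.04],"delta_rot":[0,0,0],"fingers":0.5},{"dp":[0,0,-0.09],"delta_rot":[0,0,0],"fingers":0.5},{"dp":[0,0,-0.126],"delta_rot":[0,0,0],"fingers":0.5},{"dp":[0,0,-0.126],"delta_rot":[0,0,0],"fingers":0.5}]' 20
python3 -c "
from h import *
go(480,78,130,-91.5); print(arm.get_obs()['joint_pos'])"
```

```text
time: 3.08
tool_pos: [443.8, -389.1, 132.6]
orientation: [[0.223, 0.975, 0.004], [0.975, -0.223, -0.004], [-0.003, 0.005, -1.0]]
wrist_force: [0.3, -0.2, -0.2]
finger_gap: 54.5
finger_force: 20.0
dp mm [463.5 -68.7   1.1] rot [ 0.3 -0.1 78.6] t 3.08
[ 50.11146656  26.47416852 -18.1199539  101.29985772   9.98009277
  53.47933745  14.97770623]
```

```bash
python3 -m inch '[{"dp":[0.05,-0.007,0],"delta_rot":[0,0,8],"fingers":0.5},{"dp":[0.1,-0.014,0],"delta_rot":[0,0,16],"fingers":0.5},{"dp":[0.15,-0.022,0],"delta_rot":[0,0,25],"fingers":0.5},{"dp":[0.2,-0.03,0],"delta_rot":[0,0,34],"fingers":0.5},{"dp":[0.25,-0.037,0],"delta_rot":[0,0,43],"fingers":0.5},{"dp":[0.3,-0.044,0],"delta_rot":[0,0,52],"fingers":0.5},{"dp":[0.35,-0.052,0],"delta_rot":[0,0,61],"fingers":0.5},{"dp":[0.4,-0.059,0],"delta_rot":[0,0,70],"fingers":0.5},{"dp":[0.44,-0.065,0],"delta_rot":[0,0,75],"fingers":0.5},{"dp":[0.463,-0.068,0],"delta_rot":[0,0,78.6],"fingers":0.5}]'
python3 -m inch '[{"dp":[0,0,0],"delta_rot":[0,0,0],"fingers":0.5},{"dp":[0,0,0],"delta_rot":[0,0,0],"fingers":0.5}]'
python3 -c "
from h import *
im,D=save('wrist','w2')
cv2.imwrite('pics/w2b.png',cv2.resize(im[:,:,::-1],(800,600),interpolation=cv2.INTER_CUBIC)); go(562,76.5,130,-91.5)
print(arm.get_obs()['joint_pos'])"
```

```text
time: 4.32
tool_pos: [478.1, 80.8, 128.4]
orientation: [[1.0, -0.025, -0.002], [-0.025, -1.0, 0.0], [-0.002, -0.0, -1.0]]
wrist_force: [0.6, -0.4, -0.0]
finger_gap: 55.0
finger_force: 20.0
time: 4.58
tool_pos: [478.5, 77.2, 128.8]
orientation: [[1.0, -0.025, -0.002], [-0.025, -1.0, -0.001], [-0.002, 0.001, -1.0]]
wrist_force: [0.2, 0.1, -0.6]
finger_gap: 54.9
finger_force: 20.0
dp mm [83.3 -1.7 -1.1] rot [0.  0.1 0. ] t 4.62
[  -3.25544504   17.21025455  -13.85827061  115.6436624     5.52350026
   47.82983452 -111.72478189]
```

View pics/w2b.png

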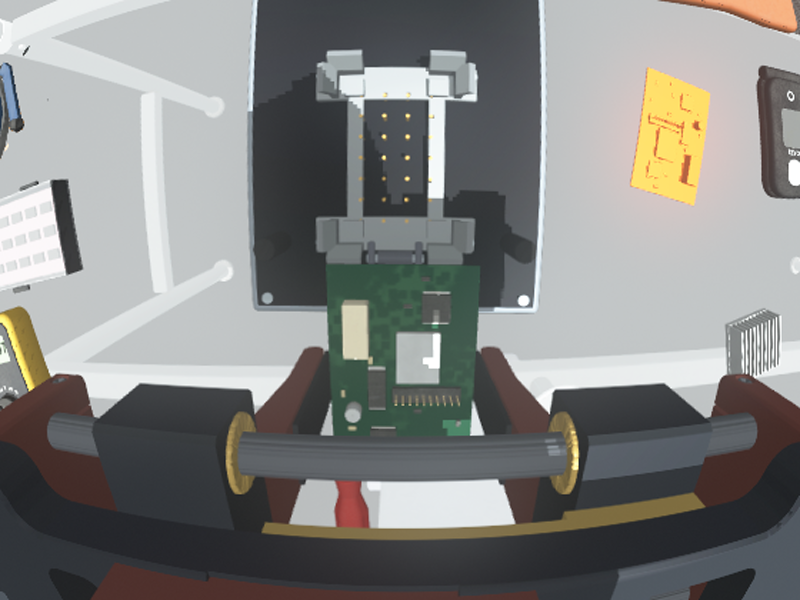

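The wrist view shows the board held by its long edges, with the connector end forward (front edge from (327,264) to (480,266)). The nest guides lie between (316,50) and (477,252). I'll enlarge that area to measure the guides.

```bash
python3 -c "
import cv2
im=cv2.imread('pics/w2.png'); cv2.imwrite('pics/w2c.png',cv2.resize(im[28:193,205:355],None,fx=3.6,fy=3.6,interpolation=cv2.INTER_CUBIC))"
```

```text
(no output)
```

View pics/w2c.png

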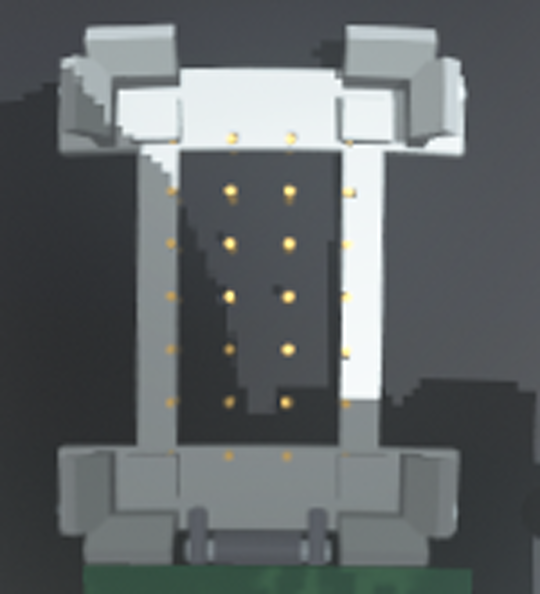

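```bash
python3 - <<'E'
from h import *
q=lambda a:np.array(a,float)/3.6+[205,28]-.36
print('floor',(F:=plane('wrist',q([(116,88),(400,88),(400,514),(116,514)]),53)).round(1).tolist(),F.mean(0))
G=plane('wrist',q([(60,57),(463,57),(458,534),(60,534)]),67); print('guides67',G.round(1).tolist(),G.mean(0))
G=plane('wrist',q([(86,26),(436,26),(430,564),(86,564)]),67); print('ends67',G.round(1).tolist(),G.mean(0))
P=plane('wrist',q([(172,140),(346,140),(345,456),(172,456)]),45); print('pins',P.round(1).tolist(),P.mean(0))
R=plane('wrist',q([(137,150),(384,150),(380,446),(137,446)]),53);print('rails',R.round(1).tolist(),R.mean(0))
z=arm.get_obs()['tool_pos'][2]
B=plane('wrist',np.array([(327,264),(480,266),(471,436),(333,436)])*.7,z-4.2+12); print('board',B.round(1).tolist(),z)
B=plane('wrist',np.array([(327,264),(480,266),(471,436),(333,436)])*.7,z-4.2+2); print('board',B.round(1).tolist(),z)
print(arm.get_obs()['tool_pos'])
D=np.load('pics/w2.npy'); print('z',bydepth('wrist',q([(250,110),(120,40),(80,95),(90,490),(130,545),(270,490),(162,250),(260,548)]),D).round(1).tolist())
print(bydepth('wrist',np.array([(380,275),(345,275),(460,275)])*.7,D).round(1).tolist())
E
```

```text
floor [[608.1, 105.4, 53.0], [606.4, 48.1, 53.0], [518.1, 49.9, 53.0], [519.7, 108.2, 53.0]] [563.08055412  77.88134838  53.        ]
guides67 [[611.9, 114.4, 67.0], [609.6, 37.3, 67.0], [515.8, 40.0, 67.0], [517.9, 117.5, 67.0]] [563.81577277  77.28594289  67.        ]
ends67 [[617.9, 109.2, 67.0], [615.9, 42.3, 67.0], [510.0, 45.5, 67.0], [511.8, 112.7, 67.0]] [563.9113097   77.42397945  67.        ]
pins [[597.9, 94.9, 45.0], [596.8, 58.8, 45.0], [529.7, 60.5, 45.0], [530.6, 96.9, 45.0]] [563.74241979  77.76715987  45.        ]
rails [[594.6, 101.4, 53.0], [593.1, 51.7, 53.0], [532.2, 53.8, 53.0], [533.6, 103.2, 53.0]] [563.35857109  77.53722443  53.        ]
board [[523.0, 100.8, 136.8], [521.0, 48.8, 136.8], [455.1, 50.4, 136.8], [456.5, 103.6, 136.8]] 129.02383650090155
board [[521.4, 102.5, 126.8], [519.2, 47.1, 126.8], [449.0, 48.8, 126.8], [450.5, 105.4, 126.8]] 129.02383650090155
[478.66047215  76.95462264 129.0238365 ]
z [[603.2, 78.5, 47.6], [614.3, 102.6, 67.5], [603.5, 110.4, 67.8], [526.0, 111.5, 64.6], [515.2, 103.8, 66.8], [523.2, 76.4, 48.6], [573.9, 97.2, 48.6], [510.8, 78.9, 47.0]]
[[517.4, 83.2, 130.2], [517.7, 95.7, 130.0], [516.8, 54.9, 130.4]]
```

```bash
python3 -m inch '[{"dp":[0.02,-0.003,0.008],"delta_rot":[0,0,0.3],"fingers":0.5},{"dp":[0.045,-0.003,0.015],"delta_rot":[0,0,0.3],"fingers":0.5},{"dp":[0.065,-0.003,0.018],"delta_rot":[0,0,0.3],"fingers":0.5},{"dp":[0.08,-0.003,0.018],"delta_rot":[0,0,0.3],"fingers":0.5},{"dp":[0.085,-0.003,0.018],"delta_rot":[0,0,0.3],"fingers":0.5},{"dp":[0.085,-0.003,0.03],"delta_rot":[0,0,0.3],"fingers":0.5},{"dp":[0.085,-0.003,0.044],"delta_rot":[0,0,0.3],"fingers":0.5},{"dp":[0.085,-0.003,0.05],"delta_rot":[0,0,0.3],"fingers":0.5},{"dp":[0.085,-0.003,0.05],"delta_rot":[0,0,0.3],"fingers":0.5}]'
python3 -c "
from h import *
im,D=save('wrist','w3')
cv2.imwrite('pics/w3b.png',cv2.resize(im[100:330,190:370],None,fx=2.6,fy=2.6,interpolation=cv2.INTER_CUBIC)[:,:,::-1])
i2,D=save('side','s3'); a=cv2.imread('pics/w3b.png'); b=cv2.resize(i2[200:310,140:310,::-1],None,fx=1.9,fy=1.9,interpolation=cv2.INTER_CUBIC)
c=np.zeros((598,800,3),np.uint8); c[:a.shape[0],:a.shape[1]]=a; c[:b.shape[0],470:470+b.shape[1]]=b; cv2.imwrite('pics/c3.png',c)"
```

```text
time: 5.75
tool_pos: [563.4, 79.3, 78.9]
orientation: [[1.0, -0.03, -0.001], [-0.03, -1.0, -0.0], [-0.001, 0.0, -1.0]]
wrist_force: [-0.6, 0.0, -0.0]
finger_gap: 54.8
finger_force: 20.0
```

View pics/c3.png

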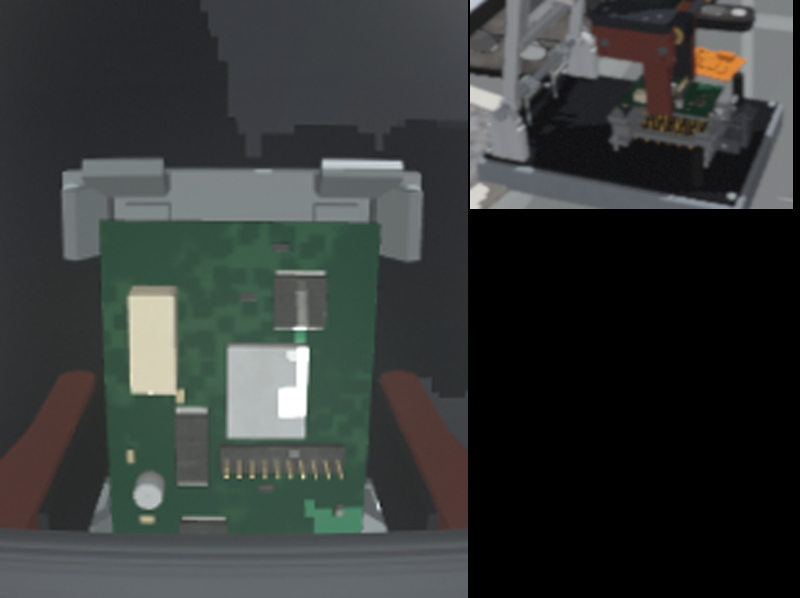

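The crop shows the board (front edge from (102,222) to (378,222)) centred just above the guides (outer edges at 64 and 420, back edge at about y=160).

```bash
python3 - <<'E'
from h import *
q=lambda a:np.array(a,float)/2.6+[190,100]-.3
o=arm.get_obs(); print(o['tool_pos'])
z=o['tool_pos'][2]+.8
B=plane('wrist',q([(102,222),(378,222),(368,500),(109,500)]),z); print('board',B.round(1).tolist())
G=plane('wrist',q([(64,185),(420,185),(84,161),(402,161)]),67); print('guides',G.round(1).tolist())
go(563.7,77.6,55.5,-91.75)
E
```

```text
[564.14434914  79.43363472  79.74797865]
board [[607.3, 104.2, 80.5], [605.7, 50.4, 80.5], [545.0, 51.3, 80.5], [546.7, 107.5, 80.5]]
guides [[613.3, 114.2, 67.0], [611.1, 39.1, 67.0], [618.2, 109.6, 67.0], [616.3, 43.0, 67.0]]
dp mm [-0.4  1.8 24.2] rot [-0. -0.  0.] t 5.85
```

```bash
python3 -m inch '[{"dp":[0,0.001,0.005],"delta_rot":[0,0,0],"fingers":0.5},{"dp":[0,0.001,0.01],"delta_rot":[0,0,0],"fingers":0.5},{"dp":[0,0.001,0.015],"delta_rot":[0,0,0],"fingers":0.5},{"dp":[0,0.001,0.019],"delta_rot":[0,0,0],"fingers":0.5},{"dp":[0,0.001,0.022],"delta_rot":[0,0,0],"fingers":0.5},{"dp":[0,0.001,0.022],"delta_rot":[0,0,0],"fingers":0.5},{"dp":[0,0.001,0.022],"delta_rot":[0,0,0],"fingers":0.5}]'
```

```text
time: 6.72
tool_pos: [564.2, 78.3, 57.7]
orientation: [[1.0, -0.031, 0.0], [-0.031, -1.0, 0.0], [0.0, -0.0, -1.0]]
wrist_force: [0.7, -0.3, -0.4]
finger_gap: 54.6
finger_force: 20.0
```

```bash
python3 -m inch '[{"dp":[0,0,0.0015],"delta_rot":[0,0,0],"fingers":0.5},{"dp":[0,0,0.0015],"delta_rot":[0,0,0],"fingers":0.5},{"dp":[0,0,0.0015],"delta_rot":[0,0,0],"fingers":0.85},{"dp":[0,0,0.0015],"delta_rot":[0,0,0],"fingers":0.85},{"dp":[0,0,0.0015],"delta_rot":[0,0,0],"fingers":0.85},{"dp":[0,0,-0.03],"delta_rot":[0,0,0],"fingers":0.85},{"dp":[0,0,-0.06],"delta_rot":[0,0,0],"fingers":0.85},{"dp":[0,0,-0.06],"delta_rot":[0,0,0],"fingers":0.85}]'
python3 -c "
from h import *
im,D=save('wrist','w4')
cv2.imwrite('pics/w4b.png',cv2.resize(im[100:330,170:390],None,fx=2.6,fy=2.6,interpolation=cv2.INTER_CUBIC)[:,:,::-1])"
```

```text
time: 7.72
tool_pos: [565.6, 78.6, 119.8]
orientation: [[1.0, -0.031, 0.004], [-0.031, -1.0, 0.001], [0.004, -0.001, -1.0]]
wrist_force: [0.3, -0.0, -0.8]
finger_gap: 74.4
finger_force: 0.0
```

View pics/w4b.png

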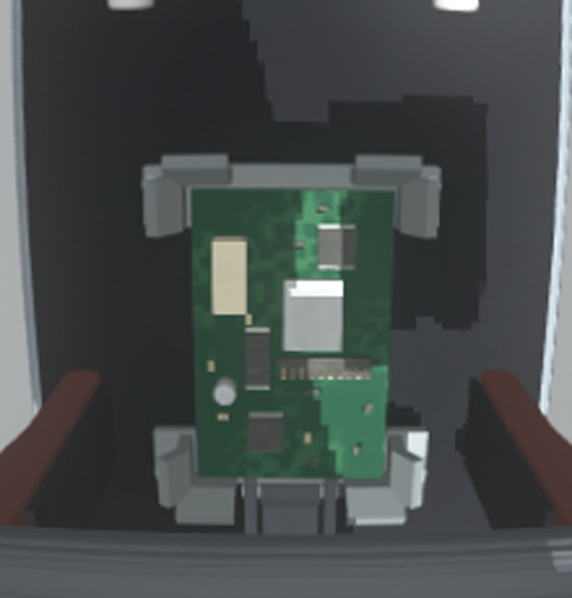

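The board is seated between all four guides (corners (192,190), (393,190), (386,478) and (197,478)), with the cream connector at (229,275) on the hinge side. Next I check the room behind the handle.

```bash
python3 - <<'E'
from h import *
q=lambda a:np.array(a,float)/2.6+[170,100]-.3
D=np.load('pics/w4.npy'); print('board z',bydepth('wrist',q([(202,200),(383,200),(375,460),(207,465)]),D).round(1).tolist())
D=np.load('pics/top0.npy'); v,u=np.mgrid[0:420,0:560]; P=bydepth('top',np.stack([u.ravel(),v.ravel()],1),D)
for lo,hi in((100,250),(250,350),(350,800)):
  for ya,yb in((-100,0),(0,50),(50,120),(120,200)):
    m=(P[:,2]>lo)&(P[:,2]<hi)&(P[:,1]>ya)&(P[:,1]<yb)&(P[:,0]>550)&(P[:,0]<1000)
    p=P[m]; print((lo,hi),(ya,yb),len(p), p[p[:,0].argmin()].round() if len(p) else '')
D=np.load('pics/side0.npy'); print(bydepth('side',[(100,60),(120,180),(125,210),(95,35),(174,112),(207,98),(190,105)],D).round())
print(arm.get_obs()['joint_pos'])
# handle bar fit from top
h=(P[:,2]>315)&(P[:,2]<345)&(P[:,0]>600)&(P[:,0]<700)&(P[:,1]>0)&(P[:,1]<160); print(P[h].mean(0),P[h].min(0),P[h].max(0),h.sum())
E
```

```text
board z [[603.1, 100.3, 56.7], [601.6, 51.8, 56.3], [525.6, 54.1, 57.2], [525.6, 103.4, 57.4]]
(100, 250) (-100, 0) 792 [779.  -9. 124.]
(100, 250) (0, 50) 439 [658.   8. 242.]
(100, 250) (50, 120) 425 [631.  55. 247.]
(100, 250) (120, 200) 24 [673. 141. 245.]
(250, 350) (-100, 0) 2197 [790. -25. 264.]
(250, 350) (0, 50) 1252 [639.  11. 336.]
(250, 350) (50, 120) 1763 [632.  93. 273.]
(250, 350) (120, 200) 1438 [642. 139. 335.]
(350, 800) (-100, 0) 2259 [794. -13. 360.]
(350, 800) (0, 50) 1118 [795.  11. 353.]
(350, 800) (50, 120) 1143 [791.  88. 355.]
(350, 800) (120, 200) 319 [927. 121. 357.]
[[796.  70. 391.]
 [782.  95. 198.]
 [783.  96. 140.]
 [796.  71. 428.]
 [641. 137. 333.]
 [638.  27. 331.]
 [640.  88. 332.]]
[  -3.23068143   25.21183771  -12.45203361  104.97562942    6.86182622
   50.43003386 -110.66891257]
[647.30234032  74.78764524 337.70417217] [638.50437344   6.63062053 327.37595044] [657.25461262 143.77648461 341.93926788] 432
  return _methods._mean(a, axis=axis, dtype=dtype,
  ret = ret.dtype.type(ret / rcount)
```

```bash
python3 -m inch '[{"dp":[-0.05,0,-0.01],"delta_rot":[0,0,0],"fingers":1},{"dp":[-0.085,0,-0.04],"delta_rot":[0,0,-10],"fingers":1},{"dp":[-0.085,0,-0.09],"delta_rot":[0,0,-20],"fingers":1},{"dp":[-0.085,0,-0.14],"delta_rot":[0,0,-30],"fingers":1},{"dp":[-0.085,0,-0.19],"delta_rot":[0,0,-40],"fingers":1},{"dp":[-0.085,0,-0.24],"delta_rot":[0,0,-50],"fingers":1},{"dp":[-0.085,0,-0.28],"delta_rot":[0,0,-60],"fingers":1},{"dp":[-0.085,0,-0.28],"delta_rot":[0,0,-70],"fingers":1},{"dp":[-0.085,0,-0.28],"delta_rot":[0,0,-80],"fingers":1},{"dp":[-0.085,0,-0.28],"delta_rot":[0,0,-90],"fingers":1}]'
python3 -m inch '[{"dp":[0,0,0],"delta_rot":[0,0,0],"fingers":1},{"dp":[0,0,0],"delta_rot":[0,0,0],"fingers":1}]'
python3 -c "
from h import *
go(649,75,400,-1.75); print(arm.get_obs()['joint_pos'])"
```

```text
time: 9.02
tool_pos: [479.0, 80.7, 396.3]
orientation: [[0.025, 1.0, -0.002], [1.0, -0.025, -0.0], [-0.0, -0.002, -1.0]]
wrist_force: [0.1, 0.3, 1.2]
finger_gap: 87.7
finger_force: 0.0
time: 9.28
tool_pos: [479.1, 80.8, 397.0]
orientation: [[0.035, 0.999, -0.001], [0.999, -0.035, -0.0], [-0.0, -0.001, -1.0]]
wrist_force: [0.4, 0.2, 0.2]
finger_gap: 88.0
finger_force: 0.0
dp mm [ 1.0e-01  1.7e+02 -3.2e+00] rot [-0.1  0.  -0.2] t 9.28
[  6.47680462   5.28297984 -23.62465188  92.6030766    2.12178687
  82.62199163 -19.32287762]
```

```bash
python3 -m inch '[{"dp":[0,0.05,-0.003],"delta_rot":[0,0,0],"fingers":1},{"dp":[0,0.1,-0.003],"delta_rot":[0,0,0],"fingers":1},{"dp":[0,0.15,-0.003],"delta_rot":[0,0,0],"fingers":1},{"dp":[0,0.17,-0.003],"delta_rot":[0,0,0],"fingers":1},{"dp":[0,0.17,-0.003],"delta_rot":[0,0,0],"fingers":1},{"dp":[0,0.17,-0.003],"delta_rot":[0,0,0],"fingers":1}]'
python3 -c "
from h import *
im,D=save('wrist','w5')
i2,D=save('side','s5'); a=cv2.resize(im[:,:,::-1],(520,390)); b=cv2.resize(i2[30:230,60:300,::-1],None,fx=1.15,fy=1.15)
c=np.zeros((400,800,3),np.uint8); c[:390,:520]=a; c[:b.shape[0],522:522+b.shape[1]]=b; cv2.imwrite('pics/c5.png',c)"
```

```text
time: 10.02
tool_pos: [648.4, 76.0, 400.6]
orientation: [[0.031, 1.0, -0.0], [1.0, -0.031, 0.0], [0.0, -0.0, -1.0]]
wrist_force: [-0.6, -0.3, 0.2]
finger_gap: 87.8
finger_force: 0.0
```

View pics/c5.png

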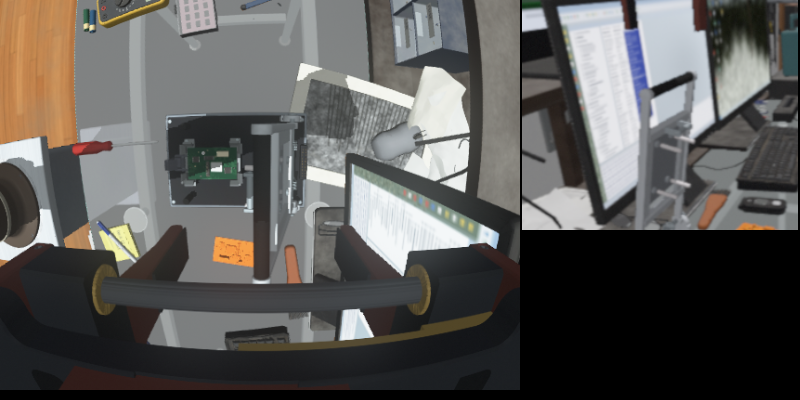

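The wrist view shows the handle bar at column 261, midway between the fingers (about 165 and 355). The side view shows the fingers above the handle. I descend and grip it.

```bash
python3 -m inch '[{"dp":[0,0,0.04],"delta_rot":[0,0,0],"fingers":1},{"dp":[0,0,0.07],"delta_rot":[0,0,0],"fingers":1},{"dp":[0,0,0.086],"delta_rot":[0,0,0],"fingers":1},{"dp":[0,0,0.086],"delta_rot":[0,0,0],"fingers":0.3},{"dp":[0,0,0.086],"delta_rot":[0,0,0],"fingers":0.3},{"dp":[0,0,0.086],"delta_rot":[0,0,0],"fingers":0.3},{"dp":[0,0,0.086],"delta_rot":[0,0,0],"fingers":0.05},{"dp":[0,0,0.086],"delta_rot":[0,0,0],"fingers":0.05},{"dp":[0,0,0.086],"delta_rot":[0,0,0],"fingers":0.05},{"dp":[0,0,0.086],"delta_rot":[0,0,0],"fingers":0.05}]' 25
python3 -c "
from h import *
p=arm.get_obs()['tool_pos']; print(p)
H=np.array([696.8,73.3,85]); v=p+[0,0,18.7]-H; a0=np.arctan2(v[2],-v[0]); print('a0',a0,np.hypot(v[0],v[2]))
for a in np.linspace(a0,-.03,21): print(a.round(2),[round(251*(np.cos(a0)-np.cos(a))),round(251*(np.sin(a0)-np.sin(a)))],end='; ')"
```

```text
time: 11.38
tool_pos: [649.0, 75.7, 314.6]
orientation: [[0.031, 1.0, -0.0], [1.0, -0.031, -0.0], [-0.0, -0.0, -1.0]]
wrist_force: [-0.4, -0.4, -0.4]
finger_gap: 21.1
finger_force: 0.0
[649.02592121  75.71301077 314.59296604]
a0 1.380709268315984 252.8473048881158
1.38 [0, 0]; 1.31 [-17, 4]; 1.24 [-34, 9]; 1.17 [-51, 15]; 1.1 [-67, 23]; 1.03 [-82, 32]; 0.96 [-97, 41]; 0.89 [-111, 52]; 0.82 [-124, 64]; 0.75 [-137, 76]; 0.68 [-148, 90]; 0.6 [-159, 104]; 0.53 [-169, 119]; 0.46 [-177, 134]; 0.39 [-184, 150]; 0.32 [-191, 167]; 0.25 [-196, 184]; 0.18 [-199, 201]; 0.11 [-202, 219]; 0.04 [-203, 236]; -0.03 [-203, 254];
```

```bash
python3 -m inch '[{"dp":[0,0,0],"delta_rot":[0,0,0],"fingers":0.05},{"dp":[0,0,0],"delta_rot":[0,0,0],"fingers":0.05},{"dp":[0,0,0],"delta_rot":[0,0,0],"fingers":0.05}]' 25
```

```text
time: 11.75
tool_pos: [649.0, 75.7, 314.6]
orientation: [[0.031, 1.0, -0.0], [1.0, -0.031, -0.0], [-0.0, -0.0, -1.0]]
wrist_force: [-0.1, -0.0, -0.2]
finger_gap: 13.4
finger_force: 25.0
```

```bash
python3 -m inch '[{"dp":[0,-0.017,0.004],"delta_rot":[0,0,0],"fingers":0.05},{"dp":[0,-0.034,0.009],"delta_rot":[0,0,0],"fingers":0.05},{"dp":[0,-0.051,0.015],"delta_rot":[0,0,0],"fingers":0.05},{"dp":[0,-0.067,0.023],"delta_rot":[0,0,0],"fingers":0.05},{"dp":[0,-0.082,0.032],"delta_rot":[0,0,0],"fingers":0.05},{"dp":[0,-0.097,0.041],"delta_rot":[0,0,0],"fingers":0.05},{"dp":[0,-0.111,0.052],"delta_rot":[0,0,0],"fingers":0.05},{"dp":[0,-0.124,0.064],"delta_rot":[0,0,0],"fingers":0.05},{"dp":[0,-0.137,0.076],"delta_rot":[0,0,0],"fingers":0.05},{"dp":[0,-0.148,0.09],"delta_rot":[0,0,0],"fingers":0.05}]' 25
python3 -c "
from h import *
p=arm.get_obs()['tool_pos']; H=np.array([696.8,73.3,85]); v=p+[0,0,18.7]-H; a0=np.arctan2(v[2],-v[0]); print('a0',a0,np.hypot(v[0],v[2]))"
```

```text
time: 13.0
tool_pos: [501.6, 81.0, 225.5]
orientation: [[0.03, 1.0, 0.003], [1.0, -0.03, 0.001], [0.001, 0.003, -1.0]]
wrist_force: [0.5, 2.2, 3.8]
finger_gap: 13.3
finger_force: 25.0
a0 0.6840225302644231 251.91780820846728
```

```bash
python3 -m inch '[{"dp":[0,-0.011,0.014],"delta_rot":[0,0,0],"fingers":0.05},{"dp":[0,-0.021,0.029],"delta_rot":[0,0,0],"fingers":0.05},{"dp":[0,-0.029,0.044],"delta_rot":[0,0,0],"fingers":0.05},{"dp":[0,-0.036,0.06],"delta_rot":[0,0,0],"fingers":0.05},{"dp":[0,-0.043,0.077],"delta_rot":[0,0,0],"fingers":0.05},{"dp":[0,-0.048,0.094],"delta_rot":[0,0,0],"fingers":0.05},{"dp":[0,-0.051,0.111],"delta_rot":[0,0,0],"fingers":0.05},{"dp":[0,-0.054,0.126],"delta_rot":[0,0,0],"fingers":0.05},{"dp":[0,-0.055,0.134],"delta_rot":[0,0,0],"fingers":0.05},{"dp":[0,-0.055,0.134],"delta_rot":[0,0,0],"fingers":0.05}]' 40
python3 -c "
from h import *
p=arm.get_obs()['tool_pos']; H=np.array([696.8,73.3,85]); v=p+[0,0,18.7]-H; a0=np.arctan2(v[2],-v[0]); print('a0',a0,np.hypot(v[0],v[2]))"
```

```text
time: 14.25
tool_pos: [447.0, 82.9, 91.1]
orientation: [[0.03, 1.0, 0.002], [1.0, -0.03, 0.001], [0.001, 0.002, -1.0]]
wrist_force: [-0.0, 3.8, 5.7]
finger_gap: 13.1
finger_force: 40.0
a0 0.09895813941256977 251.00187840217018
```

```bash
python3 -m inch '[{"dp":[-0.001,0,0.006],"delta_rot":[0,0,0],"fingers":0.05},{"dp":[-0.001,-0.001,0.012],"delta_rot":[0,0,0],"fingers":0.05},{"dp":[-0.001,-0.001,0.018],"delta_rot":[0,0,0],"fingers":0.05},{"dp":[-0.001,-0.001,0.023],"delta_rot":[0,0,0],"fingers":0.05},{"dp":[-0.001,-0.001,0.027],"delta_rot":[0,0,0],"fingers":0.05},{"dp":[-0.001,-0.001,0.03],"delta_rot":[0,0,0],"fingers":0.05},{"dp":[-0.001,-0.001,0.03],"delta_rot":[0,0,0],"fingers":0.05}]' 40
python3 -c "
from h import *
p=arm.get_obs()['tool_pos']; H=np.array([696.8,73.3,85]); v=p+[0,0,18.7]-H; a0=np.arctan2(v[2],-v[0]); print('a0',a0,np.hypot(v[0],v[2]))"
```

```text
time: 15.12
tool_pos: [445.6, 82.8, 61.5]
orientation: [[0.029, 1.0, 0.001], [1.0, -0.029, 0.002], [0.002, 0.001, -1.0]]
wrist_force: [-3.2, 7.3, 8.3]
finger_gap: 12.9
finger_force: 40.0
a0 -0.01908658256085628 251.27417923203444
```

```bash
python3 -m inch '[{"dp":[-0.001,0,0.0015],"delta_rot":[0,0,0],"fingers":0.05},{"dp":[-0.001,0,0.003],"delta_rot":[0,0,0],"fingers":0.05},{"dp":[-0.001,0,0.003],"delta_rot":[0,0,0],"fingers":0.05}]' 40
```

```text
time: 15.5
tool_pos: [445.6, 82.8, 58.8]
orientation: [[0.029, 1.0, 0.002], [1.0, -0.029, 0.003], [0.003, 0.002, -1.0]]
wrist_force: [-3.7, 9.5, 10.7]
finger_gap: 13.1
finger_force: 40.0
```

```bash
python3 -m inch '[{"dp":[0.003,0,0.001],"delta_rot":[0,0,0],"fingers":0.05},{"dp":[0.003,0,0.001],"delta_rot":[0,0,0],"fingers":0.05}]' 40
python3 -m inch '[{"dp":[0,0,-0.003],"delta_rot":[0,0,0],"fingers":0.05},{"dp":[0,0,-0.006],"delta_rot":[0,0,0],"fingers":0.05},{"dp":[0,0,-0.008],"delta_rot":[0,0,0],"fingers":0.05},{"dp":[0,0,-0.008],"delta_rot":[0,0,0],"fingers":0.05}]' 10
python3 -c "
from h import *
im,D=save('wrist','w6')
i2,D=save('side','s6'); a=cv2.resize(im[:,:,::-1],(450,338)); b=cv2.resize(i2[180:320,130:320,::-1],None,fx=1.8,fy=1.8)
c=np.zeros((400,800,3),np.uint8); c[:338,:450]=a; c[:b.shape[0],452:452+b.shape[1]]=b; cv2.imwrite('pics/c6.png',c)"
```

```text
time: 15.75
tool_pos: [445.6, 83.0, 57.6]
orientation: [[0.031, 1.0, 0.001], [1.0, -0.031, -0.0], [-0.0, 0.001, -1.0]]
wrist_force: [-2.5, 0.5, 9.9]
finger_gap: 13.2
finger_force: 40.0
time: 16.25
tool_pos: [445.4, 82.7, 64.3]
orientation: [[0.031, 1.0, 0.0], [1.0, -0.031, 0.0], [0.0, 0.0, -1.0]]
wrist_force: [3.8, 1.1, -9.5]
finger_gap: 13.4
finger_force: 10.0
```

View pics/c6.png

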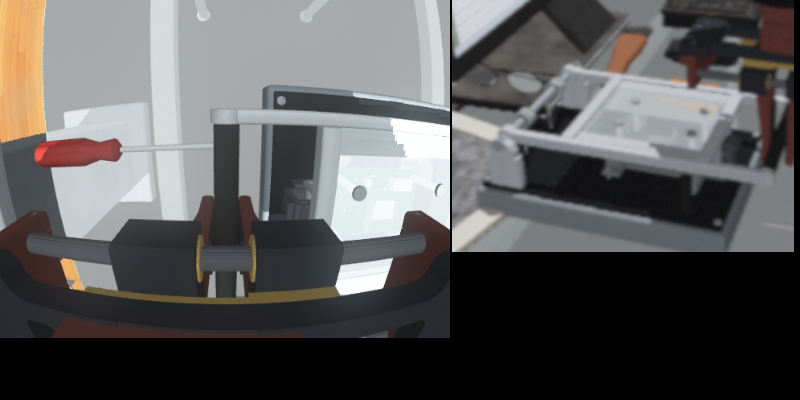

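The frame is level in both views. Easing up by 8 mm reversed the force, so it now pulls down with 9.5 N: the catch holds. I relax to neutral, release and retreat upward.

```bash
python3 -m inch '[{"dp":[0,0,0.002],"delta_rot":[0,0,0],"fingers":0.05},{"dp":[0,0,0.003],"delta_rot":[0,0,0],"fingers":0.05},{"dp":[0,0,0.003],"delta_rot":[0,0,0],"fingers":0.4},{"dp":[0,0,0.003],"delta_rot":[0,0,0],"fingers":0.4},{"dp":[0,0,0.003],"delta_rot":[0,0,0],"fingers":0.4},{"dp":[0,0,0.003],"delta_rot":[0,0,0],"fingers":0.4},{"dp":[0,0,-0.04],"delta_rot":[0,0,0],"fingers":0.4},{"dp":[0,0,-0.1],"delta_rot":[0,0,0],"fingers":0.4},{"dp":[0,0,-0.15],"delta_rot":[0,0,0],"fingers":0.4},{"dp":[0,0,-0.15],"delta_rot":[0,0,0],"fingers":0.4}]' 10
python3 -c "
from h import *
im,D=save('wrist','w7')
i2,D2=save('side','s7'); a=cv2.resize(im[:,:,::-1],(480,360)); b=cv2.resize(i2[180:320,130:300,::-1],None,fx=1.85,fy=1.85)
c=np.zeros((400,800,3),np.uint8); c[:360,:480]=a; c[:b.shape[0],482:482+b.shape[1]]=b; cv2.imwrite('pics/c7.png',c)"
```

```text
time: 17.6
tool_pos: [447.3, 83.5, 218.2]
orientation: [[0.031, 0.999, 0.007], [1.0, -0.031, 0.001], [0.001, 0.007, -1.0]]
wrist_force: [-0.4, -0.1, 0.1]
finger_gap: 35.0
finger_force: 0.0
```

View pics/c7.png

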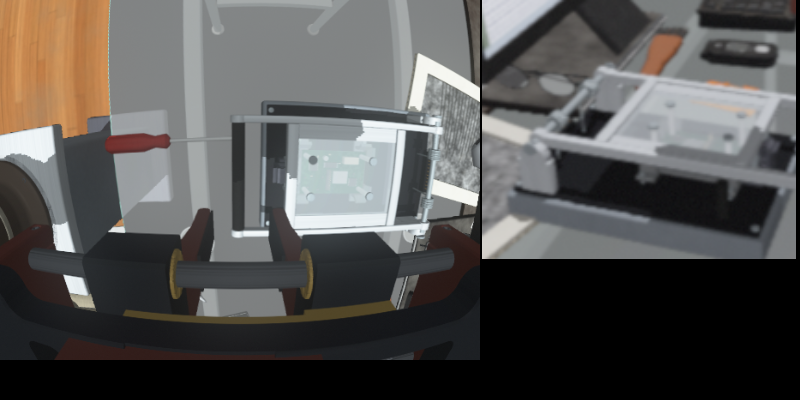

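The frame stays level with the gripper clear (handle at (237,175)), and the board shows under the pressure window at (335,175). I check the handle height and hand in.

```bash
python3 -m inch '[{"dp":[0,0,-0.02],"delta_rot":[0,0,0],"fingers":0.4},{"dp":[0,0,-0.02],"delta_rot":[0,0,0],"fingers":0.4},{"dp":[0,0,-0.02],"delta_rot":[0,0,0],"fingers":0.4},{"dp":[0,0,-0.02],"delta_rot":[0,0,0],"fingers":0.4}]'
python3 -c "
from h import *
im,D=arm.get_image('wrist'); P=bydepth('wrist',[(x,y) for y in (190,205,220) for x in range(262,300,2)],D); m=(abs(P[:,0]-446)<6); print(P[m].round(1).tolist())
z=np.median(P[m][:,2]) if m.any() else 0; print(z)
if 80<z<100: print(arm.finish_job())"
```

```text
time: 18.2
tool_pos: [444.6, 82.8, 233.5]
orientation: [[0.031, 1.0, -0.002], [1.0, -0.031, -0.0], [-0.0, -0.002, -1.0]]
wrist_force: [0.2, 0.3, -0.0]
finger_gap: 35.3
finger_force: 0.0
[[441.9, 95.7, 91.4], [443.9, 95.8, 92.4], [445.8, 95.9, 93.4], [447.6, 95.9, 93.5], [449.5, 95.6, 92.2], [451.5, 95.3, 90.8], [441.5, 80.9, 90.7], [443.4, 81.2, 92.5], [445.3, 81.4, 93.5], [447.2, 81.2, 92.9], [449.2, 81.0, 92.5], [451.1, 80.7, 91.1], [441.0, 66.1, 91.8], [443.0, 66.3, 92.6], [444.9, 66.5, 93.4], [446.8, 66.3, 92.8], [448.8, 66.1, 92.4], [450.7, 65.4, 90.2]]
92.4623729046074
the job is handed in; nothing more can be done
None
```

The job is handed in: the green board is in the nest, component side up with its connector end to the hinge, and the pressure frame is latched down on it with the arm clear, at 18.2 s of the 61 s; the phone and heat sink were not touched.

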